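# Fit the cam vise's lever on its splined shaft and clamp the box

### The arm

A 6-joint arm with a two-finger parallel gripper is mounted at the origin on the work surface. World frame = base frame: x ahead of the robot, y to its left, z up, the work surface at z = 0. Lengths are in mm, angles in degrees, forces in N, time in s.
With the tool pointing down it reaches from about 300 to 850 mm from the base axis. Payload 4.2 kg.
Tool frame: the origin (TCP) lies midway between the tips of the shut fingers; the grasp point (between the pads) lies 19 mm behind it (env.grip_depth is the distance from the TCP to the grasp point, in mm); z points along the fingers, y is the line along which they close (so a half turn about z gives the same grasp; the last joint's range is limited). The gripper opens to 91 mm and grips with 3 to 60 N. Pads are 32 mm wide; open, the fingers measure 118 mm over their backs; the gripper's body (76 mm by 178 mm) begins 60 mm behind the grasp point.
Start: joints at [75.172, 18.312, 89.639, -0, 72.044, -1.146], TCP at [136.01, 558.699, 213.976] pointing down, gripper open.
Joint ranges: [-177.97, 177.97], [-48.28, 115.42], [12.27, 149.76], [-77.06, 257.06], [2.81, 150.46], [-146.56, 146.56]. Speed limits (degrees/s): [147.25, 147.25, 180, 180, 180, 180].

### API

Orientations are given as [roll, pitch, yaw] about the fixed x, y, z axes, in that order (R = Rz(yaw) Ry(pitch) Rx(roll)).
In Python, from workcell import env, eyes gives the robot as it stands.
- The arm moves only by the tool send_rows, never from a script. Its argument "motion" is a list of rows, each a list of 7 numbers: the shift along the world's x, y, z normalised to -1 to 1, where 1 is 0.5 m, then the turn, a rotation vector about the world's x, y, z normalised to -1 to 1, where 1 is 60 degrees, then the opening, from -1 (shut) to 1 (fully open). A call has 1 to 20 rows; each row is the pose to reach, as a shift and turn from the pose commanded when the call began; what a row does not reach only later rows make up. A row lasts 1/8 s, in which the tool goes at most 62.5 mm and 10.7 degrees, less where a joint would pass 70% of its speed; a pose out of reach is approached as far as the arm can. A call with a number of a shift or a turn outside -1 to 1 is refused whole. A call with a gripper value outside its range is refused whole. The fingers move at their own pace and stop on an object; "squeeze" is the grip in N (left out, the last holds). Time passes only in rows, so rows that repeat a pose let the fingers close. It gives the time, the measured TCP pose, the force, the opening and the grip force at its end, in the units of the state.
- env.state(): the state, without advancing time (a new reading comes with each control period).
- eyes.grab_frame(name): name is "side" or "top"; returns a dict with "pixels" (400x640x3 uint8, red, green, blue), "depth" (400x640 float32, mm along the optical axis (not along the pixel's ray), 0 where there is no reading), "fx", "fy", "cx", "cy" (pixels), "R" (3x3) and "t" (3): a world point X has camera coordinates R X + t. Camera axes: x right, y down, z forward; pixel columns grow to the right and rows downward; lengths in mm; the calibration is good to about 2 mm. A picture is of the moment at which its call begins.
- env.job_done(): hands the job in; it is judged then, once.
The state is a dict: "time_s": time; "qpos": joint angles; "qvel": joint speeds; "effort": joint torques, N m; "ee_pos": TCP position; "ee_rot": TCP orientation; "force": force on the tool from outside, world axes, zero at the start; "torque": the same for the moment, N m; "gripper_width": finger opening in mm; "gripper_force": force on a finger pad.
Only numpy, scipy, OpenCV 4.12 (cv2) and the standard library are available. Lean on these libraries where they do the work, as an engineer would, in place of code of your own. Each camera call takes 0.05 s, during which the arm holds its last target. There are 200 camera calls.

### The job

Put the loose hand lever back on the vise's splined camshaft: choose the splines that leave the lever pointing as nearly as they allow straight out from the vise, away from the die-cast box, and seat it fully home on the shoulder without forcing it. Then swing the lever clockwise, seen from above, until the jaw grips the box snugly but not hard, and let go, leaving the box in the vise and the other things on the bench where they are.

Things in the scene. Friction and masses are not known exactly. Their poses are not given: they have to be found in the camera images.
- lever_hub (a point): Loose steel hand lever lying right way up on the bench: centre of its boss, on the bore's axis, half-way up. The boss is an upright octagon 32 mm tall, 44 mm across flats, two flats facing the lever's +y and -y. +x points along the arm to the upright grip, +z up the bore's axis.
- lever: The same lever, origin on the bore's axis at the underside, axes as lever_hub. The bore goes through and has 8 splines 45 degrees apart; it is 20.4 mm across the lands and 27 mm across the slots, one slot on +x. The arm is 16 mm wide, 8 to 18 mm above the underside. 0.2 to 0.4 kg, centre of mass 10 to 35 mm from the bore towards the grip.
- lever_grip (a point): Centre of the lever's upright black grip (25 mm thick, 40 mm tall, its top 62 mm above the lever's underside), 110 mm from the bore along the lever's +x and 26 mm above lever_hub.
- shaft_end (a point): Top end of the vise's upright steel camshaft, on its axis, 100 mm above the bench. Fixed to the vise, it does not turn with the shaft: +x along the bed to the box and fixed jaw, -x straight out away from the box, +z up. When the lever is fully home lever_hub is 12 mm below this point. The cam housing's top (64 x 84 mm) is 46 mm below it.
- vise: The vise with its camshaft, on a plywood board; origin below shaft_end at bench level, axes as shaft_end. The camshaft from its end down: a tapered tip and plain 18 mm pilot nose, from 10 to 28 mm down 8 splines (25.6 mm across, 3.9 mm wide, about 0.5 mm play each side in the bore), at 28 mm a 38 mm wide shoulder for the boss. The angle at which the splines stand is not reported and differs each time.
- jaw_face (a point): Centre of the moving jaw's gripping face, 40 mm above the bench. Turning the camshaft clockwise from above moves it along shaft_end's +x towards the box by 10 mm per radian; after 0.6 to 0.95 rad it has reached the box and pushed it against the fixed jaw.
- jaw: The vise's moving jaw, 96 mm wide, top 55 mm above the bench (its origin is not on it: use jaw_face). The camshaft turns stiffly at about 0.18 N m and stays where it is left with up to about 18 N of grip. Disc springs drive the jaw: once the box is held, each further 0.1 rad adds about 8 N of grip and 0.08 N m of torque.
- diecast_box: Die-cast aluminium box, 64 (along its x, the clamping direction) x 92 x 31 mm, 0.18 kg, lying on the vise's bed between the jaws with a few mm of play; origin at the centre of its underside.
- cap_a: Yellow film capacitor with green ends, standing cylinder 34 mm across, 44 mm tall, on the plywood board beside the vise; not part of the job.
- cap_b: Same kind of capacitor as cap_a, standing on the bench; not part of the job.
- tape_roll: White roll of tape lying flat, 56 mm across, 20 mm high; not part of the job.
- side_cutters: Side cutters with green handles lying flat, about 150 mm long, 12 mm high; not part of the job.
- tip_cleaner: Steel pot of brass wool, 68 mm across, 45 mm high; not part of the job.
- solder_reel: Bare metal reel standing on end, 54 mm across, 44 mm high; not part of the job.
- screwdriver: Black-handled screwdriver lying down, 170 mm long; not part of the job.
Things that resemble listed ones, but are neither listed nor needed, are in the scene too. What is shaped like the lever but orange or pink is not meant.

How it is judged (in metres and radians):
On the way, in this order (a step that is already met when the one before it is completed fails the run):
1. the lever is fully home on the splines, pointing away from the box (within 38 degrees of straight out) (horizontal distance between lever_hub and shaft_end below 0.003 m and z of lever_hub in the frame of shaft_end below -0.009 m and angle between lever_hub's own z axis and vertical below 0.06 rad and x of lever_grip in the frame of shaft_end below -0.0865 m), for 0.2 s.
2. the lever, still home, has closed the jaw on the box with at least 5 N (horizontal distance between lever_hub and shaft_end below 0.003 m and z of lever_hub in the frame of shaft_end below -0.009 m and angle between lever_hub's own z axis and vertical below 0.06 rad and contact force between jaw and diecast_box above 5 N), for 0.2 s.
At the end, for the whole second after the job is handed in: The lever sits on the camshaft's splines, boss on the shoulder to 3 mm, centred to 3 mm and upright to 3 degrees, at rest and let go; the jaw grips the box with more than 3 N and the box lies flat in the vise within 15 mm of where it was (horizontal distance between lever_hub and shaft_end below 0.003 m and z of lever_hub in the frame of shaft_end below -0.009 m and angle between lever_hub's own z axis and vertical below 0.06 rad and contact force between jaw and diecast_box above 3 N and linear speed of lever below 0.01 m/s and angle between diecast_box's own z axis and vertical below 0.08 rad and distance of diecast_box from where it was at the start of the episode below 0.015 m); the robot touches nothing.
It fails at once if the lever is forced on: over 60 N between lever and vise before it is home on the shoulder (contact force between lever and vise above 60 N and z of lever_hub in the frame of shaft_end above -0.009 m).
It fails at once if the box is squeezed with more than 50 N (contact force between jaw and diecast_box above 50 N).
It fails at once if another thing on the bench is moved by more than 30 mm (distance of any of cap_a, cap_b, tape_roll, side_cutters, tip_cleaner, solder_reel, screwdriver from where it was at the start of the episode above 0.03 m).
It also fails if it takes over 67 s, if anything falls off the work surface, if the arm or the gripper's body presses on something with over 40 N, if the wrist force passes 120 N, or if a joint passes its speed limit or range.

## Working session

There is one attempt and no reset: what is moved stays moved. The work goes in short steps, Python scripts to look and compute and a tool call to move; the robot and the scene stay as the last step left them, time stands still between calls to the robot, and variables do not carry over. Pictures are saved under pics/ and viewed, at most 10 in all, crops included, and the job is handed in when it is done.

Besides the shell and the picture viewer there is one more tool, called after "Request:" as name([rows], argument=value, ...), one row to a line, values as JSON. send_rows: Moves the arm, as the interface text tells. Its arguments: {"type":"object","properties":{"motion":{"type":"array"},"squeeze":{"type":"number"}},"required":["motion"]}

```bash
mkdir -p pics; cat > h.py <<'E'
import numpy as np, cv2
from workcell import env, eyes
def save(f,name,crop=None,s=1):
    im=f["pixels"][:,:,::-1]
    if crop: x0,y0,x1,y1=crop; im=im[y0:y1,x0:x1]
    im=cv2.resize(im,None,fx=s,fy=s,interpolation=cv2.INTER_CUBIC); cv2.imwrite("pics/"+name,im)
def world(f,u,v,z):  # ray onto plane z
    u=np.asarray(u,float);v=np.asarray(v,float)
    d=np.stack([(u-f["cx"])/f["fx"],(v-f["cy"])/f["fy"],np.ones_like(u)],-1)
    R=np.array(f["R"]);c=-R.T@np.array(f["t"]);w=d@R
    return c+w*((z-c[2])/w[...,2])[...,None]
def cloud(f):
    v,u=np.mgrid[0:400,0:640];D=f["depth"]
    p=np.stack([(u-f["cx"])/f["fx"]*D,(v-f["cy"])/f["fy"]*D,D],-1)-np.array(f["t"])
    return p@np.array(f["R"])
def proj(f,X):
    p=np.array(f["R"])@np.asarray(X,float)+np.array(f["t"]); return p[0]/p[2]*f["fx"]+f["cx"],p[1]/p[2]*f["fy"]+f["cy"]
E
python3 - <<'E'
from h import *
for n in("top","side"):
    f=eyes.grab_frame(n); save(f,n+"0.png",s=1.25); R=np.array(f["R"]);print(n,-R.T@np.array(f["t"]),R.round(2).tolist(),f["fx"])
print(env.state())
E
```

```text
top [ 329.32687104   66.23823227 1400.60468765] [[0.02, -1.0, 0.02], [-0.98, -0.02, -0.19], [0.19, -0.01, -0.98]] 446.9030910935049
side [ 324.48082673 -599.14062073  695.3086383 ] [[0.92, -0.39, -0.01], [-0.26, -0.59, -0.76], [0.29, 0.7, -0.65]] 383.17676446131685
{'time_s': 0.1, 'qpos': array([ 7.51716579e+01,  1.83469190e+01,  8.96979949e+01,  1.36784357e-03,
        7.20441290e+01, -1.14520121e+00]), 'qvel': array([ 0.00467545, -0.0535689 , -0.08380396,  0.02193389, -0.03461888,
        0.13974201]), 'effort': array([-3.31602878e-04, -4.13334990e+01, -2.32510167e+01,  7.28455768e-02,
        4.20752855e-02, -7.55628434e-05]), 'ee_pos': array([135.88923969, 558.25691909, 213.22460264]), 'ee_rot': array([-1.79911001e+02, -3.07993349e-03,  1.66316434e+02]), 'force': array([ 1.09387097,  0.62231149, -0.6576724 ]), 'torque': array([ 0.02109732, -0.0076597 ,  0.00953048]), 'gripper_force': 0.0, 'gripper_width': 91.35339618150739}
```

View pics/top0.png

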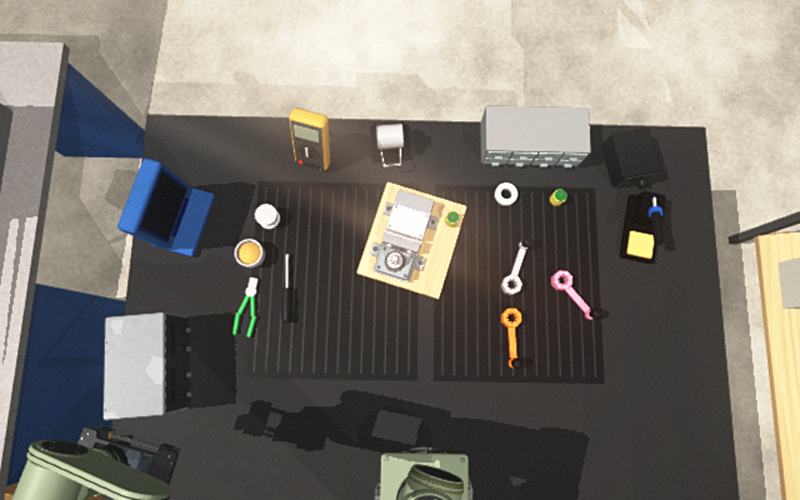

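View pics/side0.png

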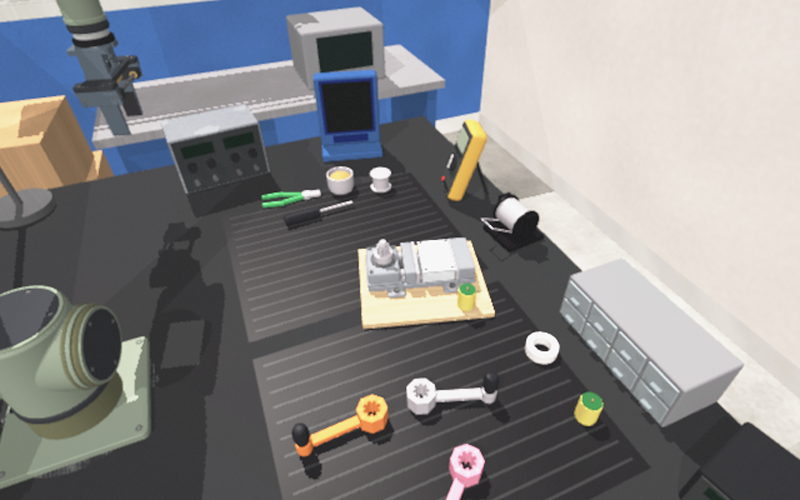

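The steel lever is the grey one: boss at about (512,284), grip at (523,243) in the enlarged top view. The orange lever at (512,318) and the pink one at (562,281) are the wrong colour. The vise shaft is at about (396,260). I'll confirm with one enlarged crop and measure.

```bash
python3 - <<'E'
from h import *
t=eyes.grab_frame("top"); s=eyes.grab_frame("side")
def c(f,x,y,w,h,S): return cv2.resize(f["pixels"][y:y+h,x:x+w,::-1],(S*w,S*h),interpolation=cv2.INTER_CUBIC)
a=np.hstack([c(t,390,180,50,60,5),c(t,280,140,100,100,3)[:300]])
b=np.hstack([c(s,315,290,90,50,5)[:, :450],c(s,285,185,20,50,5)])
W=max(a.shape[1],b.shape[1]);pad=lambda i:np.pad(i,((0,0),(0,W-i.shape[1]),(0,0)))
cv2.imwrite("pics/c1.png",np.vstack([pad(a),pad(b)]))
P=cloud(t); Q=cloud(s)
for n,C,f in(("top",P,t),("side",Q,s)):
    # shaft tip: highest points near vise ; lever
    m=(f["depth"]>0)
    u0=(300,330,195,225) if n=="top" else (290,322,185,220)
    sub=C[u0[2]:u0[3],u0[0]:u0[1]].reshape(-1,3); k=sub[sub[:,2]>85]; print(n,"shaft",len(k),k.mean(0).round(1),k.max(0).round(1),k.min(0).round(1))
    u0=(395,430,185,240) if n=="top" else (320,400,295,335)
    sub=C[u0[2]:u0[3],u0[0]:u0[1]].reshape(-1,3)
    k=sub[(sub[:,2]>24)&(sub[:,2]<37)]; print("lev boss",len(k),np.median(k,0).round(1),k.min(0).round(1),k.max(0).round(1))
    k=sub[(sub[:,2]>50)&(sub[:,2]<70)]; print("grip top",len(k),np.median(k,0).round(1),k.min(0).round(1),k.max(0).round(1))
E
```

```text
top shaft 44 [543.2  79.5 153.7] [ 566.2   91.3 1400.6] [329.3  66.2  85.1]
lev boss 134 [ 506.8 -211.4   29.9] [ 484.2 -245.2   24.3] [ 609.7 -186.9   36.9]
grip top 40 [ 608.8 -245.    57. ] [ 600.  -256.2   51. ] [ 619.5 -236.6   64.3]
side shaft 82 [536.8  17.7 145.1] [570.8  86.7 695.3] [ 324.5 -599.1   86.3]
lev boss 374 [ 509.8 -216.5   32.3] [ 486.5 -260.2   24.1] [ 618.  -188.6   36.8]
grip top 116 [ 610.1 -251.7   59.5] [ 600.4 -260.5   50.1] [ 622.3 -240.4   64.4]
```

View pics/c1.png

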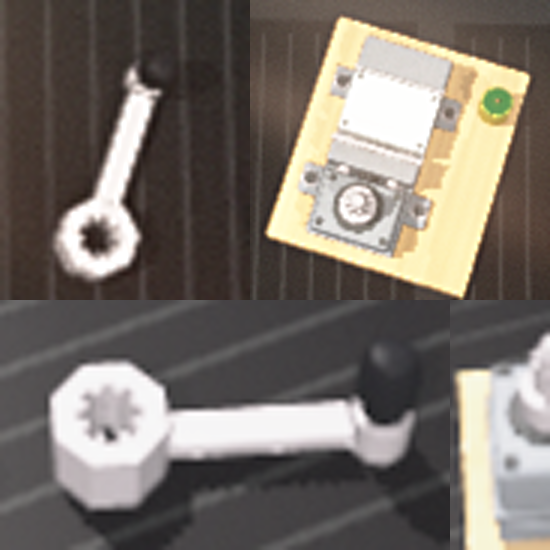

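Confirmed: the grey lever with a black grip is at raw top pixel (409,227), grip end (419,195). The shaft is at about (399,... in the crop, i.e. raw (316,207)), with splines barely visible. Now exact centres and yaws.

```bash
python3 - <<'E'
from h import *
t=eyes.grab_frame("top"); s=eyes.grab_frame("side")
# board
for f,n in((t,"top"),(s,"side")):
    hsv=cv2.cvtColor(f["pixels"],cv2.COLOR_RGB2HSV)
    m=cv2.inRange(hsv,(12,50,140),(28,170,255)); 
    if n=="top": m[:, :270]=0;m[:,390:]=0;m[:130]=0;m[250:]=0
    else: m[:180]=0;m[270:]=0;m[:,:270]=0;m[:,410:]=0
    v,u=np.nonzero(m); w=world(f,u,v,12.)[:,:2].astype(np.float32)
    h=cv2.convexHull(w); r=cv2.minAreaRect(h); print(n,"board",r)
pts=[cloud(f)[f["depth"]>0] for f in(t,s)]
for n,p in zip("ts",pts):
    k=p[(np.hypot(p[:,0]-553,p[:,1]-79)<45)]
    for a,b in((93,106),(66,76),(84,93)):
        q=k[(k[:,2]>a)&(k[:,2]<b)]; 
        if len(q)>4: print(n,"shaft",a,len(q),q.mean(0).round(1),cv2.minEnclosingCircle(q[:,:2].astype(np.float32)))
    k=p[(np.hypot(p[:,0]-506,p[:,1]+213)<32)&(p[:,2]>27)&(p[:,2]<38)]
    print(n,"boss",len(k),k.mean(0).round(1),cv2.minEnclosingCircle(k[:,:2].astype(np.float32)))
    k=p[(np.hypot(p[:,0]-610,p[:,1]+248)<30)&(p[:,2]>30)]; print(n,"grip",k.mean(0).round(1))
# image: bright boss top in top and side, bore dark centroids
for f,n,(x0,y0,x1,y1) in((t,"top",(400,217,420,237)),(s,"side",(325,300,351,345))):
    g=cv2.cvtColor(f["pixels"],cv2.COLOR_RGB2GRAY)[y0:y1,x0:x1]
    m=(g>110).astype(np.uint8); cs,hi=cv2.findContours(m,cv2.RETR_CCOMP,cv2.CHAIN_APPROX_NONE)
    for i,c in enumerate(cs):
        if cv2.contourArea(c)>8:
            M=cv2.moments(c);u,v=M["m10"]/M["m00"]+x0,M["m01"]/M["m00"]+y0
            print(n,"hole" if hi[0][i][3]>=0 else "outer",cv2.contourArea(c),round(u,2),round(v,2),world(f,u,v,32.).round(1),world(f,u,v,24.).round(1))
# shaft enlarged
def c(f,x,y,w,h,S): return cv2.resize(f["pixels"][y:y+h,x:x+w,::-1],(S*w,S*h),interpolation=cv2.INTER_CUBIC)
u,v=map(int,proj(t,(553,79,90)));U,V=map(int,proj(s,(553,79,90)));print(u,v,U,V)
cv2.imwrite("pics/c2.png",np.hstack([c(t,u-13,v-13,26,26,15),c(s,U-13,V-13,26,26,15)]))
E
```

```text
top board ((619.50146484375, 38.521583557128906), (218.25396728515625, 254.36802673339844), 73.6316909790039)
side board ((620.5899658203125, 31.8553466796875), (226.57179260253906, 252.17462158203125), 73.49575805664062)
t shaft 93 24 [555.   80.5  97.3] ((555.248779296875, 80.88874053955078), 7.935303211212158)
t shaft 66 66 [552.7  80.   71. ] ((554.2800903320312, 80.30753326416016), 18.469236373901367)
t shaft 84 19 [551.9  80.6  89.5] ((553.9712524414062, 80.81246185302734), 12.202378273010254)
t boss 109 [ 505.8 -210.1   31. ] ((506.269287109375, -209.69508361816406), 22.8862247467041)
t grip [ 608.2 -243.6   52.6]
s shaft 93 36 [556.6  76.4  98.6] ((557.1964111328125, 77.9558334350586), 9.012802124023438)
s shaft 66 85 [554.8  70.4  71.9] ((557.7478637695312, 77.37325286865234), 19.326745986938477)
s shaft 84 42 [556.5  73.6  89.3] ((557.1359252929688, 78.13749694824219), 13.337240219116211)
s boss 325 [ 508.4 -213.6   32.2] ((508.8165283203125, -212.2832489013672), 23.94855499267578)
s grip [ 609.6 -252.9   52.1]
top outer 203.0 409.05 226.66 [ 507.1 -208.7   32. ] [ 508.2 -210.3   24. ]
top hole 36.5 408.82 227.35 [ 505.  -207.9   32. ] [ 506.  -209.5   24. ]
side outer 580.0 336.78 316.23 [ 505.2 -220.5   32. ] [ 507.4 -215.9   24. ]
316 207 304 196
```

View pics/c2.png

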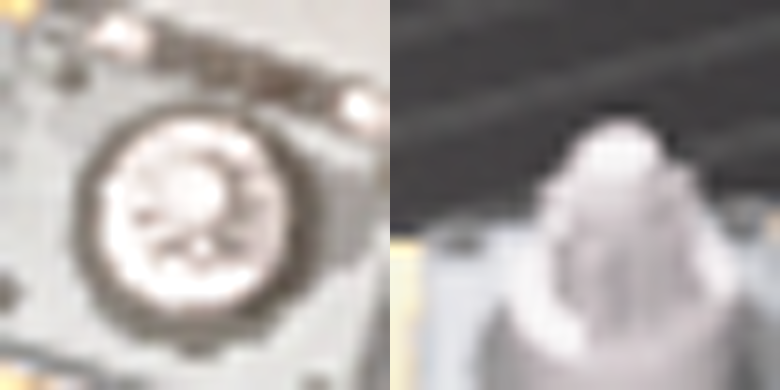

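Request:
send_rows([
  [0.186,-0.385,0,0,0,-0.776,1],
  [0.186,-0.385,0,0,0,-0.776,1],
  [0.186,-0.385,0,0,0,-0.776,1],
  [0.186,-0.385,0,0,0,-0.776,1],
  [0.186,-0.385,0,0,0,-0.776,1],
])

```text
time_s: 0.92
ee_pos: [229.6, 364.3, 214.3]
ee_rot: [180.0, 0.0, 119.4]
force: [-0.5, 0.6, -0.3]
gripper_width: 91.5
gripper_force: 0.0
```

Request:
send_rows([
  [0.186,-0.385,0,0,0,-0.776,1],
  [0.186,-0.385,0,0,0,-0.776,1],
  [0.186,-0.385,0,0,0,-0.776,1],
  [0.186,-0.385,0,0,0,-0.776,1],
  [0.186,-0.385,0,0,0,-0.776,1],
])

```text
time_s: 1.55
ee_pos: [322.6, 172.0, 214.1]
ee_rot: [180.0, -0.0, 72.8]
force: [-0.2, -0.0, -0.2]
gripper_width: 91.1
gripper_force: 0.0
```

Request:
send_rows([
  [0.186,-0.385,0,0,0,-0.776,1],
  [0.186,-0.385,0,0,0,-0.776,1],
  [0.186,-0.385,0,0,0,-0.776,1],
  [0.186,-0.385,0,0,0,-0.776,1],
  [0.186,-0.385,0,0,0,-0.776,1],
])

```text
time_s: 2.17
ee_pos: [415.8, -20.7, 213.9]
ee_rot: [180.0, 0.0, 26.3]
force: [-1.0, 0.1, 0.2]
gripper_width: 91.2
gripper_force: 0.0
```

Request:
send_rows([
  [0.186,-0.385,0,0,0,-0.776,1],
  [0.186,-0.385,0,0,0,-0.776,1],
  [0.186,-0.385,0,0,0,-0.776,1],
  [0.186,-0.385,0,0,0,-0.776,1],
  [0.186,-0.385,0,0,0,-0.776,1],
  [0.186,-0.385,0,0,0,-0.776,1],
])

```text
time_s: 2.92
ee_pos: [507.9, -211.6, 213.6]
ee_rot: [-180.0, 0.0, -19.9]
force: [-0.4, 0.6, 0.4]
gripper_width: 91.0
gripper_force: 0.0
```

```bash
python3 - <<'E'
from h import *
print({k:np.round(v,2) for k,v in env.state().items()})
# spline phase: 8th harmonic around shaft
for n,c in(("top",(554.5,80.6)),("side",(557,77.7))):
    f=eyes.grab_frame(n); g=cv2.cvtColor(f["pixels"],cv2.COLOR_RGB2GRAY).astype(np.float32)
    a=np.radians(np.arange(0,360,3))
    for z in (90,86):
        prof=[]
        for r in(10,11,12):
            uv=np.array([proj(f,(c[0]+r*np.cos(x),c[1]+r*np.sin(x),z)) for x in a],np.float32)
            prof.append(cv2.remap(g,uv[:,0].reshape(1,-1),uv[:,1].reshape(1,-1),cv2.INTER_CUBIC)[0])
        p=np.mean(prof,0); F=np.fft.rfft(p); print(n,z,"8th",abs(F[6:11]).round(0),"peak deg mod45",np.degrees(-np.angle(F[8]))/8%45)
        if z==90: print(p.round(0).astype(int)[::3].tolist())
E
```

```text
{'time_s': np.float64(2.92), 'qpos': array([-23.81,  16.11,  92.88,  -0.  ,  71.05,  86.1 ]), 'qvel': array([ 0.77, -0.73,  0.52,  0.11, -0.02, -0.86]), 'effort': array([-3.800e-01, -3.866e+01, -2.333e+01,  2.000e-02, -1.000e-01,
        1.300e-01]), 'ee_pos': array([ 507.9 , -211.6 ,  213.65]), 'ee_rot': array([-1.800e+02,  4.000e-02, -1.991e+01]), 'force': array([-0.42,  0.62,  0.45]), 'torque': array([-0.01,  0.14, -0.02]), 'gripper_force': np.float64(0.0), 'gripper_width': np.float64(91.01)}
top 90 8th [322. 747. 937.  30. 217.] peak deg mod45 4.647479
[245, 244, 240, 235, 239, 241, 237, 226, 226, 235, 248, 241, 199, 188, 226, 241, 210, 178, 175, 190, 221, 232, 198, 157, 150, 176, 189, 177, 169, 172, 191, 212, 201, 184, 197, 221, 230, 228, 231, 240]
top 86 8th [416. 826. 625. 368. 236.] peak deg mod45 4.29553
side 90 8th [171. 334. 313. 287. 106.] peak deg mod45 5.2758083
[173, 186, 194, 177, 179, 213, 236, 245, 245, 244, 245, 237, 227, 219, 221, 227, 216, 210, 219, 228, 228, 217, 197, 190, 200, 205, 195, 182, 179, 185, 185, 183, 182, 181, 184, 191, 194, 189, 178, 170]
side 86 8th [317. 270. 169.  72.  62.] peak deg mod45 30.729576
```

Request:
send_rows([
  [0,0,-0.12,0,0,0,1],
  [0,0,-0.24,0,0,0,1],
  [0,0,-0.34,0,0,0,1],
  [0,0,-0.4,0,0,0,1],
  [0,0,-0.414,0,0,0,1],
  [0,0,-0.414,0,0,0,1],
])

```text
time_s: 3.78
ee_pos: [508.6, -211.3, 7.6]
ee_rot: [180.0, -0.1, -19.9]
force: [0.1, 0.2, 0.9]
gripper_width: 91.1
gripper_force: 0.0
```

Request:
send_rows([
  [0,0,0,0,0,0,-0.3],
  [0,0,0,0,0,0,-0.6],
  [0,0,0,0,0,0,-1],
  [0,0,0,0,0,0,-1],
  [0,0,0,0,0,0,-1],
  [0,0,0,0,0,0,-1],
  [0,0,0,0,0,0,-1],
  [0,0,0,0,0,0,-1],
], squeeze=40)

```text
time_s: 4.78
ee_pos: [508.0, -211.3, 7.0]
ee_rot: [180.0, 0.0, -19.9]
force: [-0.1, -0.7, 2.0]
gripper_width: 43.6
gripper_force: 40.0
```

Request:
send_rows([
  [0,0,0.1,0,0,0,-1],
  [0,0,0.2,0,0,0,-1],
  [0,0,0.3,0,0,0,-1],
  [0,0,0.3,0,0,0.2,-1],
  [0.024,0.145,0.3,0,0,0.35,-1],
  [0.024,0.145,0.3,0,0,0.5,-1],
  [0.024,0.145,0.3,0,0,0.68,-1],
  [0.048,0.29,0.3,0,0,0.85,-1],
  [0.048,0.29,0.3,0,0,0.85,-1],
])

```text
time_s: 5.9
ee_pos: [531.3, -63.5, 155.9]
ee_rot: [-179.9, 0.1, 31.2]
force: [-0.3, -0.8, -3.7]
gripper_width: 43.4
gripper_force: 40.0
```

Request:
send_rows([
  [0.024,0.145,0,0,0,0.17,-1],
  [0.024,0.145,0,0,0,0.34,-1],
  [0.048,0.29,0,0,0,0.51,-1],
  [0.048,0.29,0,0,0,0.68,-1],
  [0.048,0.29,0,0,0,0.85,-1],
  [0.048,0.29,0,0,0,0.85,-1],
])

```text
time_s: 6.65
ee_pos: [555.5, 78.6, 156.1]
ee_rot: [-179.9, 0.0, 81.9]
force: [0.7, -0.5, -3.2]
gripper_width: 43.8
gripper_force: 40.0
```

Request:
send_rows([
  [0,0,0,0,0,0.17,-1],
  [0,0,0,0,0,0.34,-1],
  [0,0,0,0,0,0.51,-1],
  [0,0,0,0,0,0.68,-1],
  [0,0,0,0,0,0.85,-1],
  [0,0,0,0,0,0.85,-1],
])

```text
time_s: 7.4
ee_pos: [555.8, 78.1, 156.6]
ee_rot: [-180.0, -0.0, 132.8]
force: [-0.9, 0.2, -4.5]
gripper_width: 43.5
gripper_force: 40.0
```

Request:
send_rows([
  [0,0,0,0,0,0.17,-1],
  [0,0,0,0,0,0.34,-1],
  [0,0,0,0,0,0.51,-1],
  [0,0,0,0,0,0.68,-1],
  [0,0,0,0,0,0.85,-1],
  [0,0,0,0,0,0.85,-1],
  [0,0,0,0,0,0.85,-1],
])

```text
time_s: 8.28
ee_pos: [556.0, 78.6, 156.9]
ee_rot: [180.0, -0.0, -176.2]
force: [0.8, 0.4, -4.3]
gripper_width: 43.5
gripper_force: 40.0
```

```bash
python3 - <<'E'
from h import *
t=eyes.grab_frame("top"); s=eyes.grab_frame("side"); st=env.state(); print(st["ee_pos"],st["ee_rot"],st["force"],st["qpos"],st["gripper_width"])
def c(f,p,w,h,S):
    x,y=map(int,proj(f,p)); x-=w//2;y-=h//2; return cv2.resize(f["pixels"][y:y+h,x:x+w,::-1],(S*w,S*h),interpolation=cv2.INTER_CUBIC)
p=(st["ee_pos"][0]-20,st["ee_pos"][1],170)
cv2.imwrite("pics/c3.png",np.hstack([c(t,p,66,80,6),c(s,p,66,80,6)]))
for n,f in(("t",t),("s",s)):
    P=cloud(f)[f["depth"]>0]; z0=st["ee_pos"][2]-7
    d=P-[*st["ee_pos"][:2],z0]
    for nm,a,b,lo,hi in(("boss",10,35,0,32),("grip",30,64,85,135)):
        r=np.hypot(d[:,0],d[:,1]);q=d[(d[:,2]>a)&(d[:,2]<b)&(r<hi)&(r>lo)&(d[:,0]<(20 if nm=="boss" else -60))]
        if len(q): print(n,nm,len(q),np.median(q,0).round(1),q.min(0).round(1),q.max(0).round(1))
E
```

```text
[555.99363395  78.62169136 156.93212132] [ 1.79993718e+02 -2.78946597e-03 -1.76089456e+02] [ 0.57456449 -0.25203925 -4.24486954] [ 6.87135731e+00  1.95159476e+01  9.64928312e+01  7.14071240e-03
  6.39936826e+01 -8.70423178e+01] 43.795230679988215
t boss 33 [-24.2  -0.2  18.1] [-30.6 -19.5  11.6] [-10.6  19.6  34.6]
s boss 180 [-15.1  -6.4  26.4] [-31.3 -31.8  10.4] [10.5 26.8 34.9]
s grip 159 [-109.2  -17.6   50.8] [-120.   -23.3   30.1] [-96.4  -3.4  63.4]
```

View pics/c3.png

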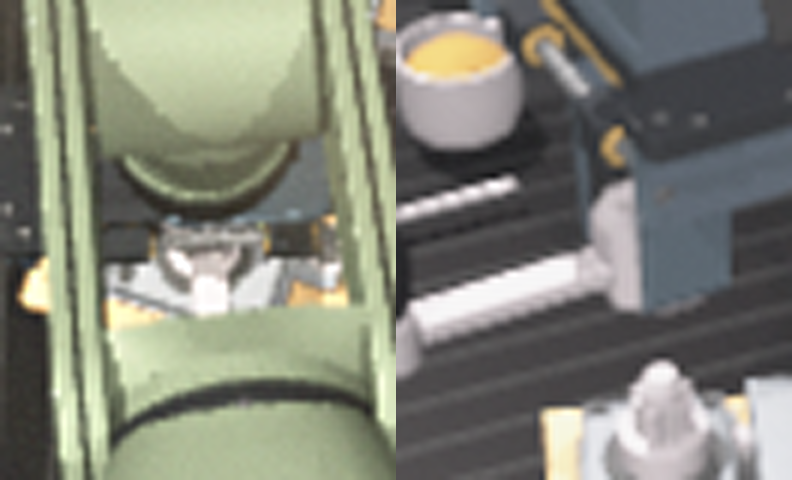

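```bash
python3 - <<'E'
from h import *
D=[];T=[]
for i in range(6):
    s=eyes.grab_frame("side"); st=env.state(); P=cloud(s)[s["depth"]>0]; d=P-[*st["ee_pos"][:2],st["ee_pos"][2]-7]
    D.append(d); T.append(P)
d=np.vstack(D);P=np.vstack(T)
a=np.radians(st["ee_rot"][2]); c,s_=np.cos(a),np.sin(a)
x=d[:,0]*c+d[:,1]*s_; y=-d[:,0]*s_+d[:,1]*c
m=(d[:,2]>20)&(d[:,2]<31)&(x>10)&(x<35)&(abs(y)<30)
print(st["ee_rot"][2],m.sum()); 
for lo in range(-10,26,4):
    k=m&(y>lo)&(y<lo+4); print(lo,k.sum(),np.percentile(x[k],[10,50,90]).round(1) if k.sum()>3 else "")
# grip, arm centreline
m=(d[:,2]>25)&(d[:,2]<60)&(x>80)&(x<130)&(abs(y)<40); print("grip circle",cv2.minEnclosingCircle(np.c_[x,y][m].astype(np.float32)),np.percentile(x[m],[2,98]),np.percentile(y[m],[2,98]))
m=(d[:,2]>15)&(d[:,2]<21)&(x>35)&(x<85)&(abs(y)<25); print("arm",m.sum(),np.polyfit(x[m],y[m],1),np.percentile(y[m],[5,50,95]))
m=(np.hypot(P[:,0]-556,P[:,1]-79)<30)&(P[:,2]>86)&(P[:,2]<106); q=P[m]
for z in(87,92,96): 
    k=q[(q[:,2]>z)&(q[:,2]<z+4)]; print("shaft",z,len(k),np.percentile(k[:,0],[3,97]),np.percentile(k[:,1],[3,97]))
E
```

```text
-175.9573616323303 268
-10 11 [18.3 19.6 19.9]
-6 13 [19.8 20.2 20.5]
-2 22 [19.6 20.1 20.7]
2 14 [19.3 20.  23.4]
6 22 [18.7 19.7 20.6]
10 52 [15.6 17.9 20. ]
14 45 [12.4 14.1 16.5]
18 7 [13.3 13.3 13.6]
22 0 
grip circle ((108.2584457397461, 4.4066925048828125), 12.617324829101562) [ 98.27680519 119.72909009] [-0.64369418 14.82608328]
arm 693 [0.01010081 2.93245159] [-4.4928126   4.09185672 10.27509842]
shaft 87 135 [546.04048491 569.84747221] [65.62592098 86.05763058]
shaft 92 73 [546.90937488 563.57249189] [69.29379903 79.27797797]
shaft 96 102 [549.86833224 565.01492587] [70.04325736 84.84600058]
```

Only the side camera sees it: boss face 20 mm from the tool axis, shaft directly below at crop (660,400). Small xy correction, then lower in steps.

Request:
send_rows([
  [-0.0012,0.0018,-0.04,0,0,0,-1],
  [-0.0012,0.0018,-0.08,0,0,0,-1],
  [-0.0012,0.0018,-0.1,0,0,0,-1],
  [-0.0012,0.0018,-0.1,0,0,0,-1],
  [-0.0012,0.0018,-0.1,0,0,0,-1],
])

```text
time_s: 9.3
ee_pos: [556.1, 79.7, 107.7]
ee_rot: [180.0, 0.1, -175.9]
force: [0.9, -0.1, -3.7]
gripper_width: 44.0
gripper_force: 40.0
```

Request:
send_rows([
  [0,0,-0.003,0,0,0,-1],
  [0,0,-0.006,0,0,0,-1],
  [0,0,-0.009,0,0,0,-1],
  [0,0,-0.009,0,0,0,-1],
])

```text
time_s: 9.8
ee_pos: [555.3, 79.6, 102.3]
ee_rot: [180.0, -0.0, -175.9]
force: [0.2, 0.4, -4.2]
gripper_width: 43.7
gripper_force: 40.0
```

Request:
send_rows([
  [0,0,-0.002,0,0,0,-1],
  [0,0,-0.004,0,0,0,-1],
  [0,0,-0.006,0,0,0,-1],
  [0,0,-0.006,0,0,0,-1],
])

```text
time_s: 10.3
ee_pos: [555.3, 79.6, 99.4]
ee_rot: [180.0, -0.0, -175.9]
force: [0.7, 0.1, -4.2]
gripper_width: 43.5
gripper_force: 40.0
```

Request:
send_rows([
  [0,0,-0.002,0,0,0,-1],
  [0,0,-0.004,0,0,0,-1],
  [0,0,-0.004,0,0,0,-1],
])

```text
time_s: 10.68
ee_pos: [555.3, 79.6, 97.4]
ee_rot: [180.0, -0.0, -175.9]
force: [0.4, 0.7, -3.7]
gripper_width: 43.8
gripper_force: 40.0
```

Request:
send_rows([
  [0,0,-0.002,0,0,0,-1],
  [0,0,-0.003,0,0,0,-1],
  [0,0,-0.003,0,0,0,-1],
])

```text
time_s: 11.05
ee_pos: [555.4, 79.6, 95.9]
ee_rot: [180.0, -0.0, -175.9]
force: [-0.2, -0.0, -3.4]
gripper_width: 43.7
gripper_force: 40.0
```

Request:
send_rows([
  [0,0,-0.001,0,0,0,-1],
  [0,0,-0.002,0,0,0,-1],
  [0,0,-0.002,0,0,0,-1],
])

```text
time_s: 11.42
ee_pos: [555.4, 79.6, 95.0]
ee_rot: [180.0, 0.0, -175.9]
force: [0.4, -0.4, -3.7]
gripper_width: 43.6
gripper_force: 40.0
```

Request:
send_rows([
  [0,0,-0.001,0,0,0,-1],
  [0,0,-0.002,0,0,0,-1],
  [0,0,-0.003,0,0,0,-1],
  [0,0,-0.003,0,0,0,-1],
])

```text
time_s: 11.92
ee_pos: [555.4, 79.6, 93.4]
ee_rot: [180.0, -0.0, -175.9]
force: [-0.2, 1.6, -3.8]
gripper_width: 43.6
gripper_force: 40.0
```

Request:
send_rows([
  [0,0,-0.001,0,0,0,-1],
  [0,0,-0.002,0,0,0,-1],
  [0,0,-0.003,0,0,0,-1],
  [0,0,-0.003,0,0,0,-1],
])

```text
time_s: 12.42
ee_pos: [555.4, 79.6, 91.9]
ee_rot: [180.0, -0.0, -175.9]
force: [0.9, 0.6, -3.4]
gripper_width: 43.6
gripper_force: 40.0
```

Request:
send_rows([
  [0,0,-0.002,0,0,0,-1],
  [0,0,-0.004,0,0,0,-1],
  [0,0,-0.006,0,0,0,-1],
  [0,0,-0.008,0,0,0,-1],
  [0,0,-0.008,0,0,0,-1],
])

```text
time_s: 13.05
ee_pos: [555.4, 79.6, 87.9]
ee_rot: [180.0, 0.0, -175.9]
force: [0.8, 1.1, -3.9]
gripper_width: 43.7
gripper_force: 40.0
```

Request:
send_rows([
  [0,0,-0.002,0,0,0,-1],
  [0,0,-0.004,0,0,0,-1],
  [0,0,-0.006,0,0,0,-1],
  [0,0,-0.008,0,0,0,-1],
  [0,0,-0.008,0,0,0,-1],
])

```text
time_s: 13.68
ee_pos: [555.4, 79.6, 83.9]
ee_rot: [180.0, 0.0, -175.9]
force: [0.9, 0.2, -4.4]
gripper_width: 43.5
gripper_force: 40.0
```

Request:
send_rows([
  [0,0,-0.002,0,0,0,-1],
  [0,0,-0.004,0,0,0,-1],
  [0,0,-0.006,0,0,0,-1],
  [0,0,-0.006,0,0,0,-1],
])

```text
time_s: 14.18
ee_pos: [555.4, 79.6, 80.9]
ee_rot: [180.0, -0.0, -175.9]
force: [0.8, 0.8, -3.0]
gripper_width: 43.5
gripper_force: 40.0
```

Request:
send_rows([
  [0,0,-0.001,0,0,0,-1],
  [0,0,-0.002,0,0,0,-1],
  [0,0,-0.003,0,0,0,-1],
  [0,0,-0.003,0,0,0,-1],
])

```text
time_s: 14.68
ee_pos: [555.5, 79.6, 79.5]
ee_rot: [180.0, 0.0, -175.9]
force: [1.2, -0.1, -3.0]
gripper_width: 43.4
gripper_force: 40.0
```

Request:
send_rows([
  [0,0,-0.001,0,0,0,-1],
  [0,0,-0.002,0,0,0,-1],
  [0,0,-0.002,0,0,0,-1],
])

```text
time_s: 15.05
ee_pos: [555.5, 79.6, 79.0]
ee_rot: [180.0, 0.0, -175.9]
force: [-0.7, 0.2, 2.1]
gripper_width: 44.1
gripper_force: 40.0
```

```bash
python3 -c "
from h import *
s=env.state();print(s['force'],s['torque'],s['ee_pos'])"
```

```text
[-0.68582383  0.2050335   2.14124476] [0.052456   0.13054056 0.03571608] [555.48212944  79.62063331  79.00722716]
```

Request:
send_rows([
  [0,0,-0.001,0,0,0,-1],
  [0,0,-0.001,0,0,0,-1],
  [0,0,-0.001,0,0,0,-1],
  [0,0,-0.001,0,0,-0.08,-1],
  [0,0,-0.001,0,0,-0.16,-1],
  [0,0,-0.001,0,0,-0.25,-1],
  [0,0,-0.001,0,0,-0.25,-1],
], squeeze=55)

```text
time_s: 15.92
ee_pos: [555.8, 79.8, 79.0]
ee_rot: [180.0, 0.1, 169.0]
force: [-1.6, 0.9, 5.3]
gripper_width: 44.1
gripper_force: 55.0
```

```bash
python3 -c "
from h import *
s=env.state();print(s['force'],s['torque'],s['ee_pos'],s['ee_rot'],s['qpos'])"
```

```text
[-1.59863741  0.94261034  5.29342512] [ 0.0827886   0.20328838 -0.04292194] [555.82860215  79.80955066  79.0256081 ] [1.79957087e+02 7.68499783e-02 1.69045753e+02] [ 6.98731533e+00  2.38661831e+01  1.02367982e+02  2.12884010e-02
  5.36795046e+01 -7.20710622e+01]
```

Request:
send_rows([
  [0,0,0,0,0,-0.08,-1],
  [0,0,0,0,0,-0.16,-1],
  [0,0,0,0,0,-0.16,-1],
])

```text
time_s: 16.3
ee_pos: [555.8, 79.8, 79.0]
ee_rot: [179.9, 0.1, 159.5]
force: [-1.4, 0.4, 5.8]
gripper_width: 43.6
gripper_force: 55.0
```

```bash
cat > j.py <<'E'
from h import *
def jaw():
    T=[]
    for i in range(5):
        s=eyes.grab_frame("side"); T.append(cloud(s)[s["depth"]>0])
    P=np.vstack(T); a=np.radians(-16.4); d=P-[557,77.7,0]; x=d[:,0]*np.cos(a)+d[:,1]*np.sin(a); y=-d[:,0]*np.sin(a)+d[:,1]*np.cos(a)
    return s,x,y,P[:,2]
E
python3 - <<'E'
from j import *
s,x,y,z=jaw(); st=env.state(); print(st['force'],st['torque'],st['ee_pos'],st['ee_rot'])
m=(z>45)&(z<60)&(abs(y)<40)&(x>0)&(x<120); print(np.histogram(x[m],np.arange(0,124,4))[0])
m=(z>35)&(z<60)&(abs(y)<40)&(x>0)&(x<120)
for lo in range(20,110,4):
    k=m&(x>lo)&(x<lo+4); print(lo,k.sum(),np.median(z[k]).round(0) if k.sum() else '',end='; ')
save(s,"s4.png",(270,110,400,230),5)
E
```

```text
[-0.48034072  0.23220041  5.22618661] [0.12151485 0.21869914 0.07043339] [555.84397966  79.80452744  78.99920208] [1.79944890e+02 6.65633083e-02 1.59475059e+02]
[ 80  82  79  94  97 127 162 145  54  48 115 178 163 176 164 160 164 125
 124 174 168 172 162 164 166 161 159 169 165 163]
20 135 56.0; 24 183 54.0; 28 158 51.0; 32 121 45.0; 36 116 45.0; 40 203 46.0; 44 178 56.0; 48 163 56.0; 52 176 56.0; 56 164 56.0; 60 160 56.0; 64 164 54.0; 68 125 54.0; 72 185 48.0; 76 174 56.0; 80 168 56.0; 84 172 56.0; 88 162 56.0; 92 164 56.0; 96 166 56.0; 100 161 56.0; 104 159 56.0; 108 169 56.0;
```

View pics/s4.png

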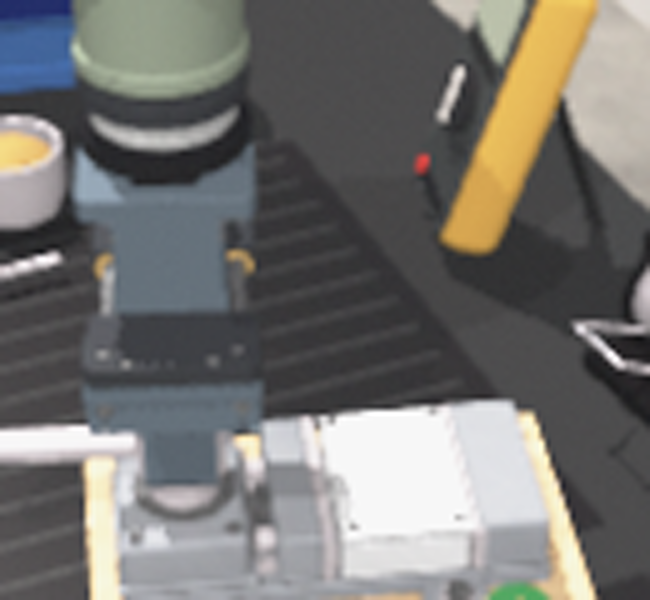

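```bash
cat >> j.py <<'E'
def prof(n="side",c=(557,77.7),ys=range(-40,-9,2)):
    f=eyes.grab_frame(n); g=cv2.cvtColor(f["pixels"],cv2.COLOR_RGB2GRAY).astype(np.float32)
    a=np.radians(-16.4); xs=np.arange(24,84,1.); out=[]
    for y in ys:
        uv=np.array([proj(f,(c[0]+x*np.cos(a)-y*np.sin(a),c[1]+x*np.sin(a)+y*np.cos(a),55)) for x in xs],np.float32)
        out.append(cv2.remap(g,uv[:,0].reshape(1,-1),uv[:,1].reshape(1,-1),cv2.INTER_CUBIC)[0])
    return xs,np.median(out,0)
def show():
    x,p=prof(); print(p.round(0).astype(int).tolist())
    F=[]; 
    for i in range(6): eyes.grab_frame("side"); s=env.state(); F.append(np.r_[s['force'],s['torque']])
    print(np.mean(F,0).round(3),s['ee_pos'].round(1),s['ee_rot'].round(1),s['qpos'].round(1),s['effort'].round(2))
E
python3 -c "
from j import *
show()"
```

```text
[154, 152, 145, 133, 121, 112, 104, 100, 100, 99, 98, 96, 96, 97, 97, 105, 115, 128, 139, 149, 157, 162, 162, 162, 161, 161, 161, 161, 161, 161, 161, 161, 161, 161, 161, 160, 158, 156, 157, 161, 169, 181, 191, 196, 190, 180, 170, 168, 174, 192, 207, 219, 227, 225, 223, 223, 229, 237, 244, 247]
[-0.941  0.641  5.412  0.103  0.259 -0.008] [555.8  79.8  79. ] [1.799e+02 1.000e-01 1.595e+02] [  7.   23.9 102.4   0.   53.7 -62.5] [ -0.53 -39.26 -18.01  -0.21  -0.31  -0.  ]
```

Request:
send_rows([
  [0,0,0,0,0,-0.05,-1],
  [0,0,0,0,0,-0.1,-1],
  [0,0,0,0,0,-0.15,-1],
  [0,0,0,0,0,-0.15,-1],
])

```text
time_s: 17.4
ee_pos: [555.8, 79.8, 79.0]
ee_rot: [179.9, 0.1, 150.5]
force: [-0.9, 1.6, 5.3]
gripper_width: 43.6
gripper_force: 55.0
```

```bash
python3 -c "
from j import *
show()"
```

```text
[151, 150, 144, 133, 120, 108, 103, 102, 99, 97, 97, 97, 100, 102, 101, 101, 102, 107, 118, 130, 143, 150, 157, 162, 162, 161, 160, 160, 160, 160, 160, 161, 160, 160, 160, 160, 160, 158, 155, 155, 156, 163, 173, 184, 190, 189, 182, 177, 182, 195, 208, 218, 225, 226, 227, 227, 226, 226, 226, 226]
[-1.061  0.582  5.705  0.068  0.223  0.026] [555.8  79.8  79. ] [1.799e+02 1.000e-01 1.505e+02] [  7.   23.9 102.4   0.   53.7 -53.5] [ -0.58 -39.27 -18.    -0.18  -0.31   0.04]
```

Request:
send_rows([
  [0,0,0,0,0,-0.03,-1],
  [0,0,0,0,0,-0.06,-1],
  [0,0,0,0,0,-0.09,-1],
])

```text
time_s: 18.12
ee_pos: [555.8, 79.8, 79.0]
ee_rot: [179.9, 0.1, 145.1]
force: [-1.1, 1.5, 6.6]
gripper_width: 43.5
gripper_force: 55.0
```

```bash
python3 -c "
from j import *
print(env.state()['torque']);show()"
```

```text
[0.07046857 0.30087045 0.20837428]
[154, 152, 145, 133, 121, 109, 101, 103, 101, 99, 96, 94, 94, 94, 95, 97, 97, 100, 110, 122, 134, 143, 152, 159, 162, 162, 161, 160, 159, 159, 159, 159, 159, 160, 160, 161, 162, 161, 159, 156, 156, 159, 166, 176, 188, 194, 192, 189, 192, 200, 211, 219, 224, 227, 227, 226, 226, 226, 226, 226]
[-1.017  0.978  5.432  0.066  0.246  0.06 ] [555.8  79.8  79. ] [1.799e+02 1.000e-01 1.451e+02] [  7.   23.9 102.4   0.   53.7 -48.1] [ -0.6  -39.28 -18.    -0.16  -0.32   0.06]
```

Request:
send_rows([
  [0,0,0,0,0,-0.03,-1],
  [0,0,0,0,0,-0.06,-1],
  [0,0,0,0,0,-0.09,-1],
])

```text
time_s: 18.85
ee_pos: [555.8, 79.8, 79.0]
ee_rot: [179.9, 0.1, 139.7]
force: [-0.9, 1.6, 6.0]
gripper_width: 43.5
gripper_force: 55.0
```

```bash
python3 -c "
from j import *
print(env.state()['torque']);show()"
```

```text
[0.04652309 0.25455557 0.18125977]
[154, 152, 145, 133, 120, 109, 101, 100, 102, 101, 97, 94, 93, 92, 91, 92, 93, 95, 100, 106, 118, 128, 140, 151, 158, 162, 161, 161, 160, 160, 160, 160, 161, 161, 162, 161, 161, 161, 161, 159, 157, 158, 162, 169, 180, 191, 197, 198, 199, 205, 212, 220, 224, 227, 227, 226, 226, 226, 226, 226]
[-1.081  0.852  5.899  0.057  0.25   0.056] [555.8  79.8  79. ] [179.9   0.  139.7] [  7.   23.9 102.4   0.   53.7 -42.7] [ -0.61 -39.28 -18.    -0.15  -0.32   0.06]
```

Request:
send_rows([
  [0,0,0,0,0,-0.03,-1],
  [0,0,0,0,0,-0.06,-1],
  [0,0,0,0,0,-0.09,-1],
])

```text
time_s: 19.58
ee_pos: [555.8, 79.8, 79.0]
ee_rot: [179.9, 0.0, 134.3]
force: [-0.7, 0.5, 5.5]
gripper_width: 43.6
gripper_force: 55.0
```

```bash
python3 -c "
from j import *
print(env.state()['torque']);show()"
```

```text
[0.04045384 0.26382001 0.1714074 ]
[153, 151, 142, 131, 120, 108, 100, 98, 102, 103, 101, 97, 93, 90, 91, 94, 95, 95, 95, 97, 107, 120, 134, 144, 154, 161, 163, 162, 161, 161, 161, 161, 161, 161, 161, 161, 161, 161, 161, 161, 159, 156, 157, 162, 170, 182, 192, 196, 200, 205, 210, 217, 222, 226, 227, 226, 226, 226, 226, 226]
[-0.977  0.944  5.959  0.041  0.281  0.072] [555.8  79.8  79. ] [179.9   0.  134.3] [  7.   23.9 102.4   0.   53.7 -37.3] [ -0.61 -39.29 -18.    -0.14  -0.33   0.07]
```

Request:
send_rows([
  [0,0,0,0,0,-0.025,-1],
  [0,0,0,0,0,-0.05,-1],
  [0,0,0,0,0,-0.075,-1],
])

```text
time_s: 20.3
ee_pos: [555.8, 79.8, 79.0]
ee_rot: [179.9, 0.0, 129.8]
force: [-0.9, -0.7, 5.0]
gripper_width: 43.8
gripper_force: 55.0
```

```bash
python3 -c "
from j import *
print(env.state()['torque']);show()"
```

```text
[0.06121292 0.22935318 0.23277384]
[149, 144, 138, 130, 120, 109, 101, 100, 101, 106, 105, 104, 101, 96, 94, 96, 98, 99, 101, 103, 110, 122, 136, 145, 154, 160, 163, 163, 161, 161, 161, 161, 161, 161, 161, 161, 161, 162, 162, 161, 159, 155, 156, 159, 167, 178, 187, 192, 197, 201, 207, 213, 220, 225, 227, 227, 226, 226, 226, 226]
[-1.303  1.028  5.998  0.027  0.29   0.095] [555.8  79.8  79. ] [179.9   0.  129.8] [  7.   23.9 102.4   0.   53.7 -32.8] [ -0.64 -39.29 -18.    -0.12  -0.33   0.09]
```

Request:
send_rows([
  [0,0,0,0,0,-0.025,-1],
  [0,0,0,0,0,-0.05,-1],
  [0,0,0,0,0,-0.075,-1],
])

```text
time_s: 21.02
ee_pos: [555.8, 79.8, 79.0]
ee_rot: [179.9, 0.0, 125.3]
force: [-1.3, 1.6, 5.8]
gripper_width: 43.3
gripper_force: 55.0
```

```bash
python3 -c "
from j import *
print(env.state()['torque']);show()"
```

```text
[0.05665341 0.31822766 0.31895374]
[143, 142, 137, 129, 118, 107, 100, 100, 102, 105, 106, 105, 103, 102, 104, 106, 111, 113, 115, 116, 120, 131, 143, 145, 153, 160, 163, 163, 162, 161, 161, 161, 161, 162, 161, 161, 160, 160, 161, 161, 159, 156, 156, 159, 168, 178, 187, 192, 197, 201, 206, 213, 220, 225, 227, 227, 226, 227, 227, 226]
[-1.025  0.868  5.652  0.036  0.269  0.137] [555.8  79.8  79. ] [179.9   0.  125.3] [  7.   23.9 102.4   0.   53.7 -28.3] [ -0.7  -39.3  -18.01  -0.09  -0.34   0.14]
```

Request:
send_rows([
  [0,0,0,0,0,0,-1],
  [0,0,0,0,0,0,-1],
  [0,0,0,0,0,0,0.3],
  [0,0,0,0,0,0,0.6],
  [0,0,0,0,0,0,0.6],
  [0,0,0,0,0,0,0.6],
  [0,0,0.02,0,0,0,0.6],
  [0,0,0.08,0,0,0,0.6],
  [0,0,0.16,0,0,0,0.6],
  [0,0,0.24,0,0,0,0.6],
  [0,0,0.3,0,0,0,0.6],
  [0,0,0.3,0,0,0,0.6],
])

```text
time_s: 22.88
ee_pos: [556.9, 79.8, 231.1]
ee_rot: [179.7, 0.2, 125.3]
force: [-1.0, 0.3, -0.7]
gripper_width: 73.0
gripper_force: 0.0
```

Request:
send_rows([
  [-0.1,0.1,0.05,0,0,0,0.6],
  [-0.2,0.3,0.05,0,0,0,0.6],
  [-0.2,0.4,0.05,0,0,0,0.6],
  [-0.2,0.5,0.05,0,0,0,0.6],
  [-0.2,0.5,0.05,0,0,0,0.6],
  [-0.2,0.5,0.05,0,0,0,0.6],
])

```text
time_s: 23.62
ee_pos: [454.3, 331.1, 251.3]
ee_rot: [-179.8, -0.0, 125.5]
force: [-0.0, -0.2, -0.3]
gripper_width: 72.9
gripper_force: 0.0
```

```bash
python3 - <<'E'
from j import *
show()
t=eyes.grab_frame("top"); s=eyes.grab_frame("side")
a=t["pixels"][130:260,260:400,::-1]; b=s["pixels"][140:270,260:400,::-1]
cv2.imwrite("pics/f.png",cv2.resize(np.hstack([a,b]),None,fx=2.8,fy=2.8,interpolation=cv2.INTER_CUBIC))
for n,f,c in(("t",t,(554.5,80.6)),("s",s,(557,77.7))):
    P=cloud(f)[f["depth"]>0]; k=P[(np.hypot(P[:,0]-c[0],P[:,1]-c[1])<32)&(P[:,2]>96)]; print(n,len(k),np.median(k,0),cv2.minEnclosingCircle(k[k[:,2]<112][:,:2].astype(np.float32)))
E
```

```text
[154, 151, 143, 133, 125, 119, 117, 122, 132, 143, 148, 141, 140, 128, 117, 113, 111, 112, 116, 120, 131, 154, 182, 199, 217, 227, 232, 231, 229, 229, 228, 228, 228, 227, 227, 227, 227, 227, 226, 225, 223, 219, 218, 220, 227, 235, 241, 244, 245, 245, 246, 247, 247, 247, 247, 247, 247, 247, 247, 247]
[-0.219 -0.279 -0.033 -0.077  0.024 -0.003] [455.7 328.5 253. ] [180.    0.  125.2] [34.6 15.9 87.5 -0.  76.6 -0.6] [  0.11 -39.4  -23.81   0.08   0.04  -0.  ]
t 151 [553.96629416  81.88710958 102.19871199] ((554.7379760742188, 80.77302551269531), 23.21171760559082)
s 216 [557.36171486  77.0054344  103.7394464 ] ((558.2068481445312, 78.52809143066406), 24.297433853149414)
```

View pics/f.png

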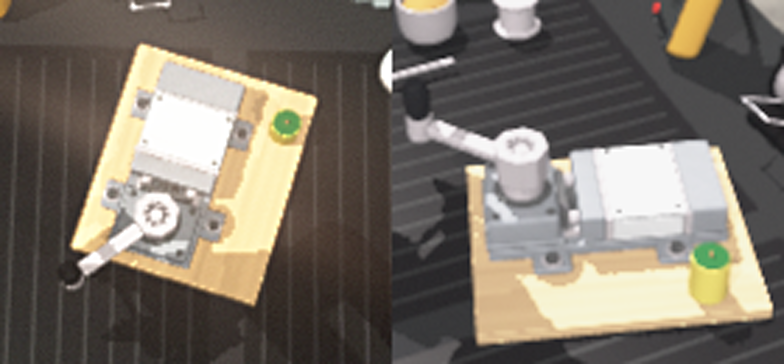

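The lever sits home (boss at (157,213) in the left view) with its top at about 103 mm. The jaw is closed on the box, and the arm is clear.

```bash
python3 -c "
from h import *
print(env.job_done())"
```

```text
the job is handed in; nothing more can be done
None
```

The job is handed in, with no verdict shown: the lever is home on the camshaft's splines, swung clockwise until the jaw grips the box at about 11–14 N (estimated from wrist torque and swing angle), and the arm is clear; it went on about 21° from straight out, with the next spline about 24° the other way, so "nearest" was close to a tie.

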